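Close the vial transport case and torque its click-stop cap

ROBOT

A 7-joint arm with a two-finger parallel gripper is mounted at the origin on the work surface. World frame = base frame: x ahead of the robot, y to its left, z up, the work surface at z = 0. Lengths are in m, angles in degrees, forces in N, time in s.
With the tool pointing down it reaches from about 0.425 to 0.875 m from the base axis. Payload 4.7 kg.
Tool frame: the origin (TCP) lies midway between the tips of the shut fingers; the grasp point (between the pads) lies 19 mm behind it; y points along the fingers, x is the direction in which the jaws open and shut, and the axes are right-handed (so a half turn about y gives the same grasp; the last joint's range is limited). The gripper opens to 87 mm and grips with 3 to 60 N. Pads are 19 mm wide; open, the fingers measure 117 mm over their backs; the gripper's body (75 mm by 190 mm) begins 51 mm behind the grasp point.
Start: joints at [76.324, 18.392, -4.016, 83.108, 1.295, 78.541, -3.26], TCP at [0.163, -0.629, 0.223] pointing down, gripper open.
Joint ranges: [-163.93, 163.93], [-17.29, 119.83], [-79.2, 71.16], [3.27, 140.29], [-89.18, 269.18], [5.43, 117.66], [-154.24, 154.24]. Speed limits (degrees/s): [147.25, 147.25, 180, 180, 180, 180, 180].

INTERFACE

Orientations are given as [roll, pitch, yaw] about the fixed x, y, z axes, in that order (R = Rz(yaw) Ry(pitch) Rx(roll)).
In Python, from cell import env gives the robot as it stands.
- The arm moves only by the tool carry_out, never from a script. Its argument "targets" is a list of rows, each a list of 2 entries, a list of its own where there are three numbers: the shift along the tool's x, y, z in mm, then the turn, a rotation vector about the tool's x, y, z in degrees. A call has 1 to 12 rows; each row shifts and turns the commanded pose from where the row before left it, along the tool's axes as they then stand; what a row does not reach is not made up. A row lasts 1/10 s, in which the tool goes at most 50 mm and 8.59 degrees, less where a joint would pass 70% of its speed; a pose out of reach is approached as far as the arm can. A call with a gripper value outside its range is refused whole. "jaw" is the opening, from 0 (shut) to 1 (fully open), set as the call begins (left out, the last holds). The fingers move at their own pace and stop on an object; "squeeze" is the grip in N (left out, the last holds). Time passes only in rows, so rows that do not move let the fingers close. It gives the time, the measured TCP pose, the force and the opening at its end, in the units of the state.
- env.get_obs(): the state, without advancing time (a new reading comes with each control period).
- env.read_camera(name): name is "side" or "top"; returns the picture (400x640x3 uint8, red, green, blue); there is no depth.
- env.get_calibration(name): a dict with "fx", "fy", "cx", "cy" (pixels), "D" ([k1, k2, p1, p2, k3] as OpenCV has them; the pictures are not rectified), "R" (3x3) and "t" (3): a world point X has camera coordinates R X + t. Camera axes: x right, y down, z forward; pixel columns grow to the right and rows downward; lengths in m; the calibration is good to about 2 mm. A picture is of the moment at which its call begins. get_calibration takes no time and is no camera call.
- env.sign_off(): hands the job in, once; it reports no verdict.
Trained networks look in the newest picture that a camera, given by its name, has taken for a name from the list of things; names that differ only in an ending like _2 or _b are one class to them, and where a whole thing is asked for, a point or a joint stands for the part that bears it (a point fixed in the world has none). Each returns a list of dicts, best first, with "p" (0 to 1); they miss things now and then, are a little off and sometimes report something else, mostly with a low value. They report only what shows in the picture. A call takes as long as a camera call.
- env.outline_of(camera, label): "mask" (400x640 bool, what is visible of it) and "xy" ([column, row] in pixels, amid what is visible of it).
The state is a dict: "time_s": time; "qpos": joint angles; "joint_velocities": joint speeds; "effort": joint torques, N m; "tool_pos": TCP position; "tool_rot": TCP orientation; "force": force on the tool from outside, world axes, zero at the start; "wrist_torque": the same for the moment, N m; "grip_width": finger opening in m.
Only numpy, scipy, OpenCV 4.12 (cv2) and the standard library are available. Lean on these libraries where they do the work, as an engineer would, in place of code of your own. Each camera call takes 0.05 s, during which the arm holds its last target.

TASK

Gently shut the lid of the white vial transport case without slamming it or leaning on it, then screw the purple cap on the lid clockwise until it is tight and its torque ratchet clicks over once - feel for it and stop before a second click. Let go, leaving the lid shut, and the sanitiser bottle, the vial tray and the carton lid where they are.

Things in the scene. Friction and masses are not known exactly. Their poses are not given: they have to be found in the camera images.
- case: White open case of purple-capped vials, fixed to the table, 150 (x) x 220 (y) x 90 mm high. Origin: centre of its underside; x points from its front (navy stripe) to the hinge side, z up. The lid's hinge line is at x = +75 mm, z = 90 mm, parallel to y. The case's place and yaw vary.
- lid (a joint): Blue lid, 156 mm from hinge line to free edge, 220 mm wide, 10 mm thick; top face 100 mm above the table when shut. 0 = shut, grows as it opens (rad); starts at 0.5 to 0.9. Stiff friction hinge: stays where left, 2 to 5 N pushed down closes it. Shut: below 0.03. Slamming: faster than 2.5 rad/s. Not latched: pulling the cap up lifts it.
- lid_push (a point): Good spot on the lid's top face to push it shut from above with closed fingers: 80 mm from the hinge line, 65 mm to the +y side of the middle, clear of the cap. It lies at case (-5, 65, 100 mm) when the lid is shut. Pushing straight down at that plan position works from the start angle to shut.
- cap (a point): Centre, half-way up, of the round ribbed purple screw cap on the lid: 42 mm diameter, 34 mm high; z is its axis. It stands on an 8 mm high, 38 mm wide grey boss; with the lid shut this point is at case (0, 0, 126 mm). Clockwise from above tightens; it hardly sinks (0.05 mm per rad). It starts 0.5 to 2.7 rad short of tight, which cannot be seen, and runs at about 0.05 N m until tight.
- tell_tale (a point): Tip of the 6 mm red tell-tale pin in the cap's top, 19 mm above the cap's centre. Once tight, the cap's shell slips on its core, one click per 0.52 rad: torque climbs unevenly (short dips) from 0.1 to 0.3-0.4 N m, then drops to nearly nothing and stays there for the next 0.1 rad: it is over. The pin rises only 0.3 mm per click: find the click by feel. 30 N of grip keeps the fingers from slipping.
- sanitiser: White bottle, 60 mm diameter, 150 mm high, origin at its foot; bystander.
- vial_tray: Brown cardboard tray of purple-capped vials, 110 x 110 mm, 48 mm high over the vials, origin at its underside; bystander.
- carton_lid: Brown flat carton lid, 110 x 110 x 28 mm, origin at its underside; bystander.

How it is judged:
By the outcome, as a careful person would: the job done as asked, in the order asked, and still so for the second after the job is handed in, with the robot touching nothing.
It also fails if it takes over 72 s, if anything falls off the work surface, if the arm or the gripper's body presses on something with over 40 N, if the wrist force passes 120 N, or if a joint passes its speed limit or range.

## Working session

There is one attempt and no reset: what is moved stays moved. The work goes in short steps, Python scripts to look and compute and a tool call to move; the robot and the scene stay as the last step left them, time stands still between calls to the robot, and variables do not carry over. Pictures are saved under pics/ and viewed, and the job is handed in when it is done.

Besides the shell and the picture viewer there is one more tool, called by a JSON object that holds its "api" and its "payload", one argument or row to a line. carry_out: Moves the arm, as the interface text tells. Its arguments: {"type":"object","properties":{"targets":{"type":"array","items":{"type":"array"}},"jaw":{"type":"number"},"squeeze":{"type":"number"}},"required":["targets"]}

```bash
ls; mkdir -p pics; python3 - <<'E'
from cell import env
import cv2,numpy as np
print(env.get_obs())
for c in("side","top"):
    im=env.read_camera(c); cv2.imwrite(f"pics/{c}0.png",im[:,:,::-1]); print(c,env.get_calibration(c))
    for l in("case","lid","cap","tell_tale","sanitiser","vial_tray","carton_lid","lid_push"):
        try:
            r=env.outline_of(c,l)
            print(l,[(round(d["p"],2),np.round(d["xy"],1).tolist(),int(d["mask"].sum())) for d in r[:3]])
        except Exception as e: print(l,e)
print(env.get_obs()["time_s"])
E
```

```text
pics
{'time_s': 0.0, 'qpos': array([76.32278481, 18.4388117 , -4.01480872, 83.17533982,  1.29564264,
       78.5428528 , -3.26141657]), 'joint_velocities': array([ 0.0056834 , -0.02613901,  0.0843427 ,  0.01005319, -0.01790204,
       -0.05086236,  0.04166519]), 'effort': array([-7.81028521e-04, -4.91299438e+01, -4.04430740e-01, -3.12535250e+01,
       -6.39495696e-02,  4.35906218e-02,  1.52130874e-04]), 'tool_pos': array([ 0.16237846, -0.62880152,  0.22146042]), 'tool_rot': array([-90.0067671 ,   0.11172398, -75.51500627]), 'force': array([-0.41561479,  0.84919656, -0.23987078]), 'wrist_torque': array([ 0.03294992, -0.0163621 , -0.01654872]), 'grip_width': 0.08657322692154212}
side {'fx': 445.56540512350165, 'fy': 445.56540512350165, 'cx': 320.1407374793694, 'cy': 202.44625635567417, 'D': array([-0.06072716,  0.        ,  0.        ,  0.        ,  0.        ]), 'R': array([[-0.71013253, -0.70406446,  0.00223936],
       [-0.5247407 ,  0.52713728, -0.66841117],
       [ 0.4694241 , -0.4758356 , -0.74378861]]), 't': array([0.44506251, 0.3955501 , 1.1369695 ])}
case [(0.8, [328.3, 251.
[... 350 characters left out ...]
': 488.21317796300826, 'cx': 322.23765973297384, 'cy': 193.5687381007014, 'D': array([-0.13872515,  0.        ,  0.        ,  0.        ,  0.        ]), 'R': array([[ 0.02761853, -0.99917938,  0.02962744],
       [-0.99149064, -0.03115385, -0.1263952 ],
       [ 0.12721448, -0.02588448, -0.99153743]]), 't': array([-0.0410397 ,  0.63447126,  1.21987769])}
case [(0.6, [276.4, 247.6], 6083)]
lid [(0.59, [274.2, 241.7], 4262)]
cap [(0.68, [279.0, 225.4], 355), (0.67, [274.7, 235.0], 4275)]
tell_tale []
sanitiser [(0.64, [462.3, 246.0], 633)]
vial_tray [(0.61, [158.5, 240.9], 1939), (0.45, [273.4, 236.6], 4337)]
carton_lid [(0.88, [314.5, 134.4], 1814)]
lid_push [(0.69, [274.5, 235.8], 4212)]
0.9
```

View pictures.

View pics/side0.png

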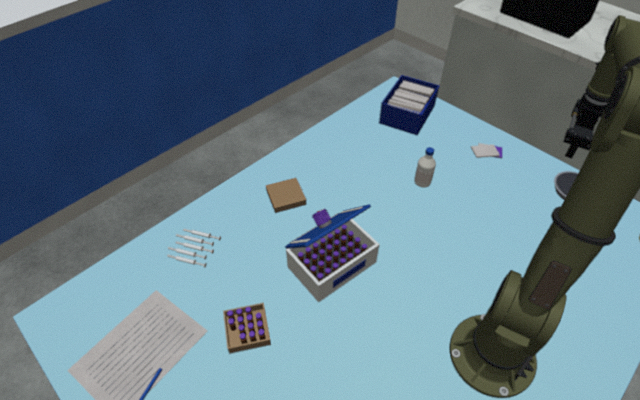

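View pics/top0.png

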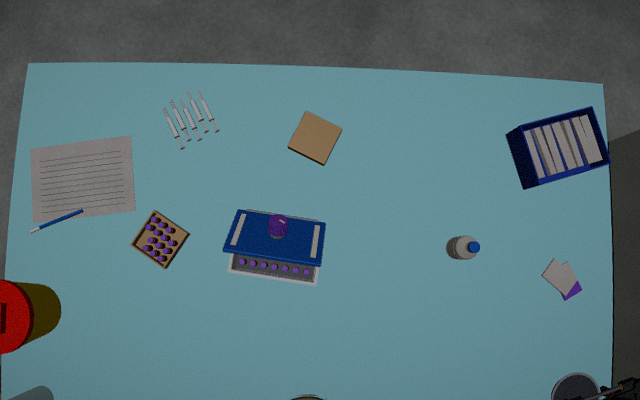

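```bash
python3 - <<'E'
import cv2
a=cv2.imread("pics/side0.png")[190:310,270:390]; cv2.imwrite("pics/sz.png",cv2.resize(a,(600,600),interpolation=cv2.INTER_CUBIC))
a=cv2.imread("pics/top0.png")[200:295,215:335]; cv2.imwrite("pics/tz.png",cv2.resize(a,(720,570),interpolation=cv2.INTER_CUBIC))
E
```

```text
(no output)
```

View pics/sz.png

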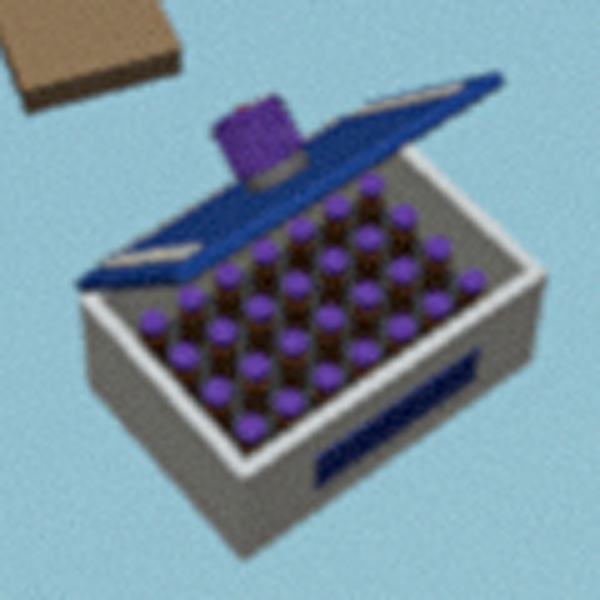

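View pics/tz.png

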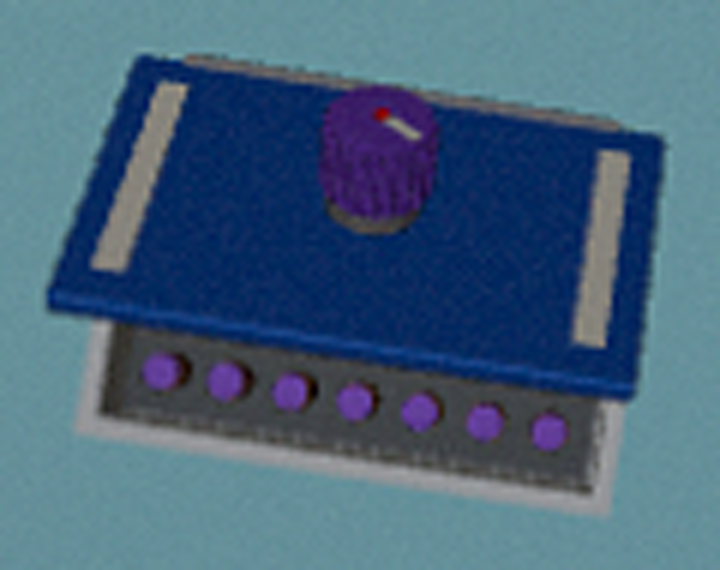

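```bash
cat > h.py <<'E'
import numpy as np,cv2
from scipy.spatial.transform import Rotation as Ro
def proj(cal,P):
    K=np.array([[cal["fx"],0,cal["cx"]],[0,cal["fy"],cal["cy"]],[0,0,1]])
    return cv2.projectPoints(np.asarray(P,float).reshape(-1,3),cv2.Rodrigues(cal["R"])[0],cal["t"],K,cal["D"])[0].reshape(-1,2)
def case2w(P,x,y,yaw):
    return Ro.from_euler('z',yaw).apply(np.asarray(P,float))+[x,y,0]
def lid2case(P,a): # (d from hinge, y, h over lid underside)
    P=np.asarray(P,float); d,yy,h=P.T
    return np.c_[0.075-d*np.cos(a)+h*np.sin(a)*1, yy, 0.09+d*np.sin(a)+h*np.cos(a)]
E
cat > fit.py <<'E'
from cell import env
from h import *
from scipy.optimize import least_squares
S,T=env.get_calibration("side"),env.get_calibration("top")
zs=lambda p:((np.array(p)+.5)/5-.5+[270,190]); zt=lambda p:((np.array(p)+.5)/6-.5+[215,200])
cs=[(-75,110,90,245,472),(-75,-110,90,545,270),(-75,110,0,245,558),(-75,-110,0,530,360),(75,110,0,90,385)]
ct=[(-75,110,90,78,434),(-75,-110,90,609,513)]
ls=[(156,-110,10,502,76)]
lt=[(0,110,10,138,58),(0,-110,10,662,135),(156,110,10,50,291),(156,-110,10,637,384),(156,110,0,50,308),(156,-110,0,633,398),(75,0,55,381,115)]
cs,ct,ls,lt=[np.array(v,float) for v in(cs,ct,ls,lt)]
def f(p):
    x,y,yaw,a=p
    r=[proj(S,case2w(cs[:,:3]/1e3,x,y,yaw))-zs(cs[:,3:]),proj(T,case2w(ct[:,:3]/1e3,x,y,yaw))-zt(ct[:,3:]),
       proj(S,case2w(lid2case(ls[:,:3]/1e3,a),x,y,yaw))-zs(ls[:,3:]),proj(T,case2w(lid2case(lt[:,:3]/1e3,a),x,y,yaw))-zt(lt[:,3:])]
    return np.vstack(r).ravel()
s=least_squares(f,[.55,.1,0,.7],loss="soft_l1"); print(s.x,np.degrees(s.x[2]));print(f(s.x).reshape(-1,2).round(1).tolist())
x,y,yaw,a=s.x
print("push",case2w([[-.005,.065,.1]],x,y,yaw),"cap",case2w([[0,0,.126]],x,y,yaw))
d=.08; 
print("start lid z at push", .09+.08*np.tan(a)+.01/np.cos(a))
print("cap now",case2w(lid2case([[.075,0,.036]],a),x,y,yaw))
E
python3 fit.py
```

```text
[ 0.49118415  0.08717707 -0.12087731  0.85700096] -6.92575942170381
[[-0.2, 1.0], [0.6, -0.1], [-0.2, 0.8], [0.5, -0.1], [-0.5, 0.1], [-0.4, -0.3], [0.3, 0.3], [-0.3, -1.9], [-0.1, -1.4], [1.1, -0.7], [-0.8, 0.3], [0.4, 0.0], [-0.9, 0.9], [0.5, 1.1], [0.5, -0.8]]
push [[0.49405854 0.15230569 0.1       ]] cap [[0.49118415 0.08717707 0.126     ]]
start lid z at push 0.1976367939927658
cap now [[0.54390535 0.08077305 0.17026065]]
```

{"api": "carry_out", "payload": {
  "targets": [
    [[-7,-4,43],[0,-3.86,0]],
    [[-7,-4,43],[0,-3.86,0]],
    [[-7,-4,43],[0,-3.86,0]],
    [[-7,-4,42],[0,-3.86,0]],
    [[-7,-4,42],[0,-3.86,0]],
    [[-7,-4,42],[0,-3.86,0]],
    [[-7,-4,41],[0,-3.86,0]],
    [[-7,-4,41],[0,-3.86,0]],
    [[-7,-4,41],[0,-3.86,0]],
    [[-7,-4,40],[0,-3.86,0]],
    [[-7,0,40],[0,-3.86,0]],
    [[-7,0,40],[0,-3.86,0]]
  ],
  "jaw": 0
}}

```text
time_s: 2.1
tool_pos: [0.511, -0.2811, 0.2628]
tool_rot: [-90.0, -0.1, -29.0]
force: [0.5, 0.4, 0.1]
grip_width: 0.0026
```

{"api": "carry_out", "payload": {
  "targets": [
    [[-7,0,39],[0,-3.86,0]],
    [[-7,0,39],[0,-3.86,0]],
    [[-7,0,39],[0,-3.86,0]],
    [[-7,0,38],[0,-3.86,0]],
    [[-7,0,38],[0,-3.86,0]],
    [[-7,0,38],[0,-3.86,0]],
    [[-7,0,37],[0,-3.86,0]],
    [[-7,0,37],[0,-3.86,0]],
    [[-7,0,36],[0,-3.86,0]],
    [[-7,0,36],[0,-3.86,0]],
    [[-6,0,35],[0,-3.86,0]],
    [[0,0,0],[0,0,0]]
  ]
}}

```text
time_s: 3.3
tool_pos: [0.5068, 0.1334, 0.2632]
tool_rot: [-89.9, -0.1, 13.9]
force: [0.0, 0.2, -0.4]
grip_width: 0.0005
```

```bash
cat > st.py <<'E'
from cell import env
import numpy as np
o=env.get_obs()
for k in("time_s","qpos","tool_pos","tool_rot","force","wrist_torque","grip_width"): print(k,np.round(o[k],4).tolist())
E
python3 st.py
```

```text
time_s 3.3
qpos [26.5844, 4.7316, -46.2484, 96.0653, 3.3716, 80.6063, -6.2365]
tool_pos [0.5068, 0.1334, 0.2632]
tool_rot [-89.904, -0.0591, 13.8767]
force [0.0364, 0.2267, -0.3633]
wrist_torque [0.044, -0.0672, -0.0585]
grip_width 0.0005
```

{"api": "carry_out", "payload": {
  "targets": [
    [[-8,0,21],[0,0,0]],
    [[0,10,0],[0,0,0]],
    [[0,10,0],[0,0,0]],
    [[0,10,0],[0,0,0]],
    [[0,5,0],[0,0,0]],
    [[0,5,0],[0,0,0]],
    [[0,4,0],[0,0,0]],
    [[0,4,0],[0,0,0]],
    [[0,4,0],[0,0,0]],
    [[0,4,0],[0,0,0]],
    [[0,4,0],[0,0,0]],
    [[0,4,0],[0,0,0]]
  ]
}}

```text
time_s: 4.5
tool_pos: [0.4966, 0.1455, 0.1984]
tool_rot: [-90.0, -0.0, 13.3]
force: [0.5, -0.1, 0.4]
grip_width: 0.0005
```

{"api": "carry_out", "payload": {
  "targets": [
    [[0,4,5],[0,0,0]],
    [[0,4,0],[0,0,0]],
    [[0,4,0],[0,0,0]],
    [[0,4,0],[0,0,0]],
    [[0,4,0],[0,0,0]],
    [[0,4,0],[0,0,0]]
  ]
}}

```text
time_s: 5.1
tool_pos: [0.4952, 0.1502, 0.1741]
tool_rot: [-90.0, 0.0, 13.3]
force: [-0.6, 0.5, -0.2]
grip_width: 0.0005
```

```bash
python3 st.py; python3 - <<'E'
from cell import env
import cv2
a=env.read_camera("side")[130:310,230:430]; cv2.imwrite("pics/s1.png",cv2.resize(a,(640,576),interpolation=cv2.INTER_CUBIC)[:,:,::-1])
E
```

```text
time_s 5.1
qpos [24.3919, 7.6198, -47.0981, 104.1591, 5.9097, 70.7411, -11.1534]
tool_pos [0.4952, 0.1502, 0.1741]
tool_rot [-90.0052, 0.0078, 13.2555]
force [-0.5586, 0.4934, -0.1552]
wrist_torque [-0.0562, -0.1141, -0.0424]
grip_width 0.0005
```

View pics/s1.png

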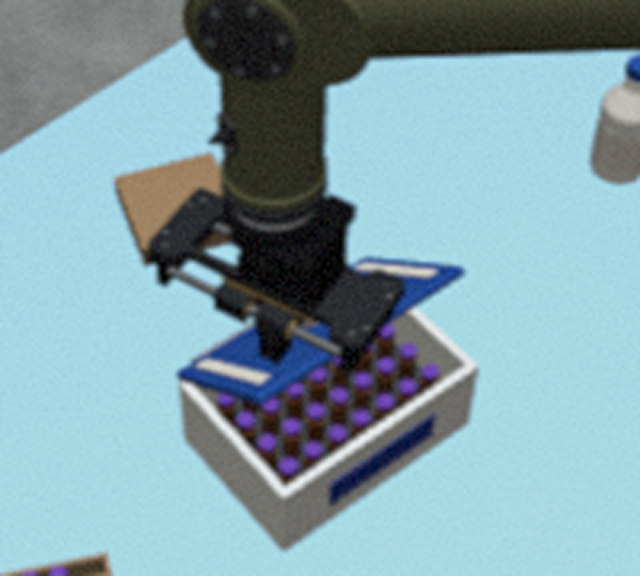

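{"api": "carry_out", "payload": {
  "targets": [
    [[0,4,0],[0,0,0]],
    [[0,4,0],[0,0,0]],
    [[0,4,0],[0,0,0]],
    [[0,4,0],[0,0,0]],
    [[0,4,0],[0,0,0]],
    [[0,4,0],[0,0,0]],
    [[0,4,0],[0,0,0]],
    [[0,4,0],[0,0,0]],
    [[0,4,0],[0,0,0]],
    [[0,4,0],[0,0,0]]
  ]
}}

```text
time_s: 6.15
tool_pos: [0.4952, 0.1503, 0.1341]
tool_rot: [-90.0, 0.0, 13.3]
force: [-1.2, 0.5, -0.2]
grip_width: 0.0003
```

```bash
python3 st.py
```

```text
time_s 6.15
qpos [23.4684, 10.1281, -46.8538, 106.8964, 8.0522, 66.3578, -12.9205]
tool_pos [0.4952, 0.1503, 0.1341]
tool_rot [-90.0025, 0.0093, 13.2641]
force [-1.1906, 0.4804, -0.1946]
wrist_torque [-0.0121, -0.0872, -0.0566]
grip_width 0.0003
```

```bash
python3 - <<'E'
from cell import env
import cv2
a=env.read_camera("side")[130:310,230:430]; cv2.imwrite("pics/s2.png",cv2.resize(a,(640,576),interpolation=cv2.INTER_CUBIC)[:,:,::-1])
E
```

```text
(no output)
```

View pics/s2.png

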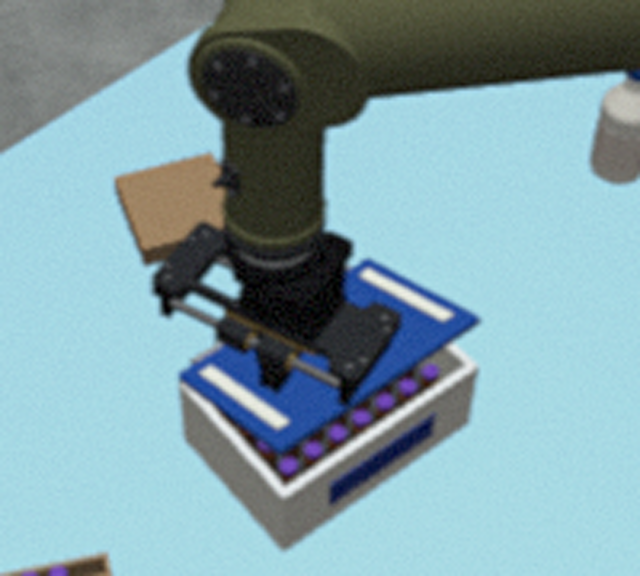

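{"api": "carry_out", "payload": {
  "targets": [
    [[0,4,0],[0,0,0]],
    [[0,4,0],[0,0,0]],
    [[0,4,0],[0,0,0]],
    [[0,4,0],[0,0,0]],
    [[0,3,0],[0,0,0]],
    [[0,3,0],[0,0,0]],
    [[0,2,0],[0,0,0]],
    [[0,2,0],[0,0,0]],
    [[0,2,0],[0,0,0]],
    [[0,2,0],[0,0,0]]
  ]
}}

```text
time_s: 7.2
tool_pos: [0.4953, 0.1503, 0.1044]
tool_rot: [-90.0, -0.0, 13.3]
force: [-1.1, 0.8, -0.8]
grip_width: 0.0004
```

{"api": "carry_out", "payload": {
  "targets": [
    [[0,1,0],[0,0,0]],
    [[0,1,0],[0,0,0]],
    [[0,0,0],[0,0,0]]
  ]
}}

```text
time_s: 7.5
tool_pos: [0.4952, 0.1503, 0.1024]
tool_rot: [-90.0, 0.0, 13.3]
force: [-0.2, 0.3, -0.5]
grip_width: 0.0005
```

{"api": "carry_out", "payload": {
  "targets": [
    [[0,1,0],[0,0,0]],
    [[0,1,0],[0,0,0]],
    [[0,0,0],[0,0,0]]
  ]
}}

```text
time_s: 7.8
tool_pos: [0.4953, 0.1503, 0.1005]
tool_rot: [-90.0, 0.0, 13.3]
force: [0.5, 0.4, 0.3]
grip_width: 0.0007
```

{"api": "carry_out", "payload": {
  "targets": [
    [[0,0.7,0],[0,0,0]],
    [[0,0,0],[0,0,0]]
  ]
}}

```text
time_s: 8.0
tool_pos: [0.4953, 0.1504, 0.1004]
tool_rot: [-90.0, 0.0, 13.3]
force: [-1.9, -0.3, 4.5]
grip_width: 0.0006
```

```bash
python3 st.py
```

```text
time_s 8.0
qpos [22.4474, 12.587, -46.3784, 108.9122, 10.2527, 62.7223, -14.7073]
tool_pos [0.4953, 0.1504, 0.1004]
tool_rot [-90.0276, 0.0095, 13.2683]
force [-1.8835, -0.316, 4.4753]
wrist_torque [-0.1368, 0.264, 0.0149]
grip_width 0.0006
```

{"api": "carry_out", "payload": {
  "targets": [
    [[0,-10,0],[0,0,0]],
    [[0,-20,0],[0,0,0]],
    [[0,-30,0],[0,0,0]],
    [[0,-30,0],[0,-8,0]],
    [[0,0,0],[0,-8,0]],
    [[0,0,0],[0,-8,0]],
    [[0,0,0],[0,-8,0]],
    [[0,0,0],[0,-8,0]],
    [[0,0,0],[0,-8,0]],
    [[0,0,0],[0,-8,0]],
    [[0,0,0],[0,-8,0]],
    [[0,0,0],[0,-8,0]]
  ],
  "jaw": 1
}}

```text
time_s: 9.2
tool_pos: [0.4953, 0.1504, 0.1903]
tool_rot: [-90.0, 0.0, 85.6]
force: [-1.1, -0.4, 0.7]
grip_width: 0.0844
```

```bash
python3 st.py;  python3 - <<'E'
from cell import env
import cv2,numpy as np
for c in("side","top"):
    im=env.read_camera(c); cv2.imwrite(f"pics/{c}3.png",im[:,:,::-1])
    for l in("cap","lid"):
        print(c,l,[(round(d["p"],2),np.round(d["xy"],1).tolist(),int(d["mask"].sum())) for d in env.outline_of(c,l)[:3]])
a=cv2.imread("pics/side3.png")[130:310,230:430];b=cv2.imread("pics/top3.png")[200:300,215:335]
cv2.imwrite("pics/c3.png",np.hstack([cv2.resize(a,(380,342),interpolation=2),cv2.resize(b,(410,342),interpolation=2)]))
E
```

```text
time_s 9.2
qpos [30.3903, 7.7353, -53.5386, 102.8231, 6.5297, 72.6409, 60.756]
tool_pos [0.4953, 0.1504, 0.1903]
tool_rot [-90.0318, 0.0023, 85.6066]
force [-1.1133, -0.3864, 0.7098]
wrist_torque [0.0623, -0.1135, 0.0484]
grip_width 0.0844
side cap [(0.73, [333.4, 237.9], 184)]
side lid [(0.61, [332.7, 247.8], 3467)]
top cap []
top lid [(0.97, [293.3, 251.1], 3224)]
```

View pics/c3.png

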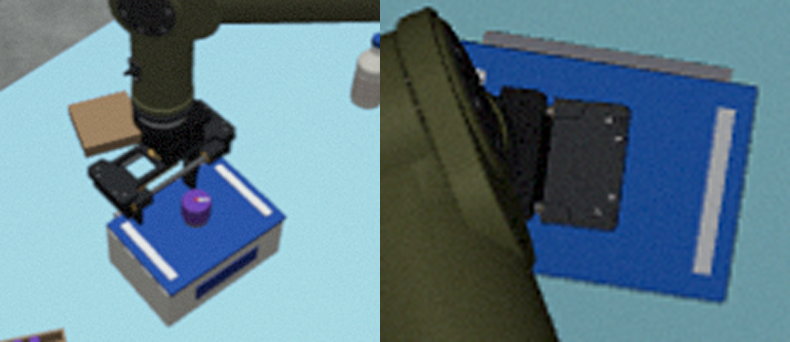

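```bash
python3 - <<'E'
from cell import env
from h import *
import cv2
S,T=env.get_calibration("side"),env.get_calibration("top")
im=cv2.imread("pics/side3.png"); it=cv2.imread("pics/top3.png")
x,y,yaw=.49118,.08718,-.12088
t=np.linspace(0,2*np.pi,24,endpoint=False)
k=[proj(S,case2w(np.c_[.021*np.cos(t),.021*np.sin(t),np.full(24,h)],x,y,yaw)) for h in(.108,.143)]
L=[(-.081,-.11,.1),(-.081,.11,.1),(.075,.11,.1),(.075,-.11,.1)]
l=proj(S,case2w(L,x,y,yaw)); lt=proj(T,case2w(L,x,y,yaw))
def draw(im,off,z,sz,ps):
    a=cv2.resize(im[off[1]:off[1]+sz[1],off[0]:off[0]+sz[0]],None,fx=z,fy=z,interpolation=2)
    for p,c in ps:
        q=np.round((p-off+.5)*z-.5).astype(int); 
        for v in q: cv2.circle(a,tuple(map(int,v)),1,c,-1)
    return a
a=draw(im,(283,200),6,(100,95),[(k[0],(0,255,0)),(k[1],(0,255,255)),(l,(0,0,255))])
cv2.imwrite("pics/ov.png",a)
hull=cv2.convexHull(np.vstack(k).astype(np.float32)); M=cv2.moments(hull); print("pred cap centroid",M["m10"]/M["m00"],M["m01"]/M["m00"],M["m00"])
m=env.outline_of("side","cap")[0]["mask"]; print(np.argwhere(m).mean(0)[::-1],m.sum(), l.round(1).tolist(), lt.round(1).tolist())
E
```

```text
pred cap centroid 332.85522488348045 238.4961155912206 258.99602706939913
[333.36956522 238.50543478] 184 [[381.0, 242.7], [319.8, 284.6], [285.2, 246.7], [345.1, 209.9]] [[316.1, 288.1], [226.1, 274.2], [236.7, 210.7], [325.6, 224.3]]
```

View pics/ov.png

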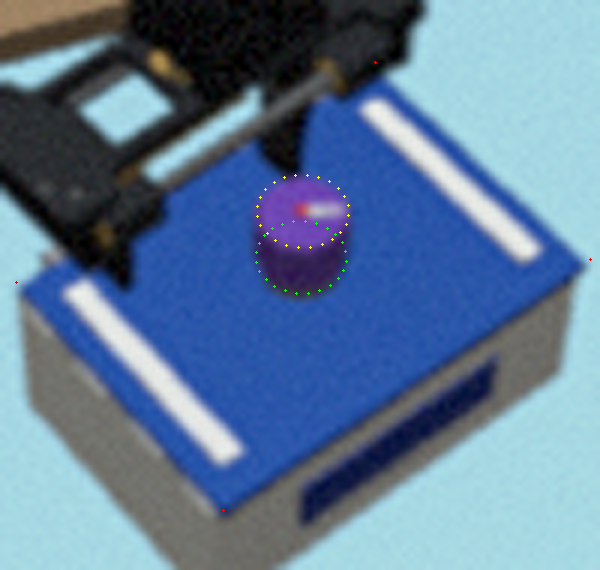

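{"api": "carry_out", "payload": {
  "targets": [
    [[-20,0,-0.8],[0,0,0]],
    [[-23,0,0],[0,0,0]],
    [[-20.5,0,0],[0,0,0]],
    [[0,0,0],[0,-8,0]],
    [[0,0,0],[0,-8,0]],
    [[0,0,0],[0,-8,0]],
    [[0,0,0],[0,-8,0]],
    [[0,0,0],[0,-8,0]],
    [[0,0,0],[0,-8,0]],
    [[0,0,0],[0,-8,0]],
    [[0,0,0],[0,0,0]]
  ]
}}

```text
time_s: 10.65
tool_pos: [0.4908, 0.0871, 0.1899]
tool_rot: [-90.0, 0.0, 141.2]
force: [-0.2, -0.1, 0.2]
grip_width: 0.0873
```

```bash
python3 st.py
```

```text
time_s 10.65
qpos [39.1717, 4.3542, -53.8202, 105.2486, 3.6939, 72.2118, 125.5375]
tool_pos [0.4908, 0.0871, 0.1899]
tool_rot [-89.9984, 0.0035, 141.2369]
force [-0.226, -0.1187, 0.1644]
wrist_torque [0.1514, -0.0674, 0.0244]
grip_width 0.0873
```

Down 80 mm to z ≈ 0.110, then close on the cap.

{"api": "carry_out", "payload": {
  "targets": [
    [[0,15,0],[0,0,0]],
    [[0,20,0],[0,0,0]],
    [[0,15,0],[0,0,0]],
    [[0,10,0],[0,0,0]],
    [[0,10,0],[0,0,0]],
    [[0,5,0],[0,0,0]],
    [[0,4,0],[0,0,0]],
    [[0,0,0],[0,0,0]]
  ]
}}

```text
time_s: 11.45
tool_pos: [0.4907, 0.087, 0.1106]
tool_rot: [-90.0, -0.0, 141.3]
force: [0.6, 1.0, 0.0]
grip_width: 0.0871
```

{"api": "carry_out", "payload": {
  "targets": [
    [[0,0,0],[0,0,0]],
    [[0,0,0],[0,0,0]],
    [[0,0,0],[0,0,0]],
    [[0,0,0],[0,0,0]],
    [[0,0,0],[0,0,0]],
    [[0,0,0],[0,0,0]]
  ],
  "jaw": 0,
  "squeeze": 35
}}

```text
time_s: 12.05
tool_pos: [0.4908, 0.087, 0.1109]
tool_rot: [-90.0, 0.0, 141.3]
force: [-0.1, -0.1, -0.5]
grip_width: 0.0468
```

```bash
python3 st.py; python3 -c "
from cell import env
print(env.get_obs()['effort'].round(3))"
```

```text
time_s 12.05
qpos [36.7212, 10.2002, -53.3722, 110.6525, 9.148, 63.5106, 120.9434]
tool_pos [0.4908, 0.087, 0.1109]
tool_rot [-89.9971, 0.0104, 141.2642]
force [-0.0511, -0.1346, -0.4811]
wrist_torque [0.14, -0.0726, -0.0079]
grip_width 0.0468
[ 1.0000e-03 -2.6443e+01 -4.1320e+00 -2.8211e+01  7.6000e-02  4.7000e-02
 -0.0000e+00]
```

{"api": "carry_out", "payload": {
  "targets": [
    [[0,0,0],[0,0,0]],
    [[0,0,0],[0,0,0]],
    [[0,0,0],[0,0,0]],
    [[0,0,0],[0,0,0]]
  ]
}}

```text
time_s: 12.45
tool_pos: [0.4895, 0.0881, 0.1107]
tool_rot: [-89.9, -0.1, 141.3]
force: [-4.7, 1.7, 2.8]
grip_width: 0.0412
```

```bash
python3 st.py
```

```text
time_s 12.45
qpos [36.688, 10.199, -53.438, 110.6856, 9.0396, 63.6221, 120.9467]
tool_pos [0.4895, 0.0881, 0.1107]
tool_rot [-89.9362, -0.1482, 141.3218]
force [-4.656, 1.7459, 2.7881]
wrist_torque [0.7648, 1.0408, 0.0656]
grip_width 0.0412
```

{"api": "carry_out", "payload": {
  "targets": [
    [[2,0,0],[0,0,0]],
    [[0,0,0],[0,0,0]],
    [[0,0,0],[0,0,0]]
  ]
}}

```text
time_s: 12.75
tool_pos: [0.4893, 0.0882, 0.1108]
tool_rot: [-90.0, 0.0, 141.3]
force: [-0.5, 0.9, 0.9]
grip_width: 0.0412
```

```bash
python3 st.py
```

```text
time_s 12.75
qpos [36.7191, 10.0027, -53.4574, 110.8243, 8.9825, 63.451, 120.902]
tool_pos [0.4893, 0.0882, 0.1108]
tool_rot [-90.0068, 0.0133, 141.2591]
force [-0.4941, 0.8754, 0.904]
wrist_torque [0.3489, 0.1352, 0.0226]
grip_width 0.0412
```

{"api": "carry_out", "payload": {
  "targets": [
    [[0,0,0],[0,3,0]],
    [[0,0,0],[0,3,0]],
    [[0,0,0],[0,3,0]],
    [[0,0,0],[0,3,0]]
  ]
}}

```text
time_s: 13.15
tool_pos: [0.4892, 0.0883, 0.1108]
tool_rot: [-90.0, -0.0, 129.1]
force: [-1.4, 0.7, 1.1]
grip_width: 0.0413
```

```bash
cat > t.py <<'E'
from cell import env
import numpy as np
o=env.get_obs(); t=[]
print("t",round(o["time_s"],2),"yaw",round(o["tool_rot"][2],2),"tau",np.round(o["wrist_torque"],3).tolist(),"F",np.round(o["force"],1).tolist(),"pos",np.round(1e3*np.array(o["tool_pos"]),1).tolist(),"j7",round(o["qpos"][6],1),"e7",round(o["effort"][6],3),"w",round(o["grip_width"]*1e3,1))
E
python3 t.py
```

```text
t 13.15 yaw 129.14 tau [0.431, 0.184, 0.057] F [-1.4, 0.7, 1.1] pos [489.2, 88.3, 110.8] j7 109.1 e7 0.484 w 41.3
```

{"api": "carry_out", "payload": {
  "targets": [
    [[0,0,0],[0,3,0]],
    [[0,0,0],[0,3,0]],
    [[0,0,0],[0,3,0]],
    [[0,0,0],[0,3,0]]
  ]
}}

```text
time_s: 13.55
tool_pos: [0.4891, 0.0885, 0.1108]
tool_rot: [-90.0, -0.0, 117.1]
force: [-1.5, 1.8, 1.2]
grip_width: 0.0412
```

```bash
python3 t.py
```

```text
t 13.55 yaw 117.15 tau [0.533, 0.318, 0.002] F [-1.5, 1.8, 1.2] pos [489.1, 88.5, 110.8] j7 97.4 e7 0.485 w 41.2
```

{"api": "carry_out", "payload": {
  "targets": [
    [[0,0,0],[0,3,0]],
    [[0,0,0],[0,3,0]]
  ]
}}

```text
time_s: 13.75
tool_pos: [0.489, 0.0886, 0.1107]
tool_rot: [-90.0, -0.0, 111.2]
force: [-1.1, 1.5, 0.4]
grip_width: 0.0412
```

```bash
python3 t.py
```

```text
t 13.75 yaw 111.15 tau [0.596, 0.325, 0.052] F [-1.1, 1.5, 0.4] pos [489.0, 88.6, 110.7] j7 91.6 e7 0.485 w 41.2
```

{"api": "carry_out", "payload": {
  "targets": [
    [[0,0,0],[0,3,0]],
    [[0,0,0],[0,3,0]]
  ]
}}

```text
time_s: 13.95
tool_pos: [0.489, 0.0887, 0.1107]
tool_rot: [-90.0, -0.0, 105.2]
force: [-2.7, 1.8, 1.8]
grip_width: 0.0412
```

```bash
python3 t.py
```

```text
t 13.95 yaw 105.16 tau [0.596, 0.336, 0.016] F [-2.7, 1.8, 1.8] pos [489.0, 88.7, 110.7] j7 85.7 e7 0.487 w 41.2
```

{"api": "carry_out", "payload": {
  "targets": [
    [[0,0,0],[0,3,0]],
    [[0,0,0],[0,3,0]]
  ]
}}

```text
time_s: 14.15
tool_pos: [0.489, 0.0888, 0.1107]
tool_rot: [-90.0, -0.0, 99.2]
force: [-2.0, 2.7, 1.2]
grip_width: 0.0416
```

```bash
python3 t.py
```

```text
t 14.15 yaw 99.16 tau [0.634, 0.271, 0.117] F [-2.0, 2.7, 1.2] pos [489.0, 88.8, 110.7] j7 79.9 e7 0.488 w 41.6
```

{"api": "carry_out", "payload": {
  "targets": [
    [[0,0,0],[0,3,0]]
  ]
}}

```text
time_s: 14.25
tool_pos: [0.489, 0.0889, 0.1107]
tool_rot: [-90.0, -0.1, 96.2]
force: [-2.3, 2.4, 1.2]
grip_width: 0.0411
```

```bash
python3 t.py
```

```text
t 14.25 yaw 96.16 tau [0.605, 0.299, 0.064] F [-2.3, 2.4, 1.2] pos [489.0, 88.9, 110.7] j7 76.9 e7 0.489 w 41.1
```

{"api": "carry_out", "payload": {
  "targets": [
    [[0,0,0],[0,3,0]]
  ]
}}

```text
time_s: 14.35
tool_pos: [0.489, 0.089, 0.1108]
tool_rot: [-90.0, -0.1, 93.2]
force: [-2.2, 1.6, 1.1]
grip_width: 0.0411
```

```bash
python3 t.py
```

```text
t 14.35 yaw 93.17 tau [0.69, 0.371, 0.049] F [-2.2, 1.6, 1.1] pos [489.0, 89.0, 110.8] j7 74.0 e7 0.488 w 41.1
```

{"api": "carry_out", "payload": {
  "targets": [
    [[0,0,0],[0,3,0]]
  ]
}}

```text
time_s: 14.45
tool_pos: [0.489, 0.089, 0.1108]
tool_rot: [-90.0, -0.1, 90.2]
force: [-1.6, 2.4, 1.0]
grip_width: 0.0413
```

```bash
python3 t.py
```

```text
t 14.45 yaw 90.17 tau [0.665, 0.302, 0.056] F [-1.6, 2.4, 1.0] pos [489.0, 89.0, 110.8] j7 71.1 e7 0.489 w 41.3
```

{"api": "carry_out", "payload": {
  "targets": [
    [[0,0,0],[0,3,0]]
  ]
}}

```text
time_s: 14.55
tool_pos: [0.489, 0.0891, 0.1107]
tool_rot: [-90.0, -0.1, 87.2]
force: [-2.0, 1.9, 0.9]
grip_width: 0.0412
```

```bash
python3 t.py
```

```text
t 14.55 yaw 87.17 tau [0.701, 0.248, 0.049] F [-2.0, 1.9, 0.9] pos [489.0, 89.1, 110.7] j7 68.1 e7 0.488 w 41.2
```

{"api": "carry_out", "payload": {
  "targets": [
    [[0,0,0],[0,3,0]],
    [[0,0,0],[0,3,0]]
  ]
}}

```text
time_s: 14.75
tool_pos: [0.489, 0.0892, 0.1107]
tool_rot: [-90.0, -0.1, 81.2]
force: [-2.5, 2.4, 0.5]
grip_width: 0.0414
```

```bash
python3 t.py
```

```text
t 14.75 yaw 81.21 tau [0.766, 0.285, 0.391] F [-2.5, 2.4, 0.5] pos [489.0, 89.2, 110.7] j7 62.3 e7 0.152 w 41.4
```

{"api": "carry_out", "payload": {
  "targets": [
    [[0,0,0],[0,3,0]],
    [[0,0,0],[0,3,0]]
  ]
}}

```text
time_s: 14.95
tool_pos: [0.4891, 0.0893, 0.1108]
tool_rot: [-90.0, -0.1, 75.2]
force: [-2.0, 1.7, 0.8]
grip_width: 0.041
```

```bash
python3 t.py
```

```text
t 14.95 yaw 75.24 tau [0.798, 0.219, 0.427] F [-2.0, 1.7, 0.8] pos [489.1, 89.3, 110.8] j7 56.4 e7 0.145 w 41.0
```

{"api": "carry_out", "payload": {
  "targets": [
    [[0,0,0],[0,3,0]],
    [[0,0,0],[0,3,0]]
  ]
}}

```text
time_s: 15.15
tool_pos: [0.489, 0.0894, 0.1108]
tool_rot: [-90.0, -0.1, 69.2]
force: [-2.4, 2.2, 0.9]
grip_width: 0.041
```

```bash
python3 t.py
```

```text
t 15.15 yaw 69.24 tau [0.738, 0.209, 0.233] F [-2.4, 2.2, 0.9] pos [489.0, 89.4, 110.8] j7 50.5 e7 0.336 w 41.0
```

{"api": "carry_out", "payload": {
  "targets": [
    [[0,0,0],[0,3,0]]
  ]
}}

```text
time_s: 15.25
tool_pos: [0.4891, 0.0894, 0.1108]
tool_rot: [-90.0, -0.1, 66.2]
force: [-2.3, 2.2, 0.8]
grip_width: 0.0415
```

```bash
python3 t.py
```

```text
t 15.25 yaw 66.23 tau [0.831, 0.22, 0.338] F [-2.3, 2.2, 0.8] pos [489.1, 89.4, 110.8] j7 47.6 e7 0.186 w 41.5
```

{"api": "carry_out", "payload": {
  "targets": [
    [[0,0,0],[0,2,0]]
  ]
}}

```text
time_s: 15.35
tool_pos: [0.4891, 0.0895, 0.1108]
tool_rot: [-90.0, -0.1, 64.3]
force: [-0.6, 2.8, -0.3]
grip_width: 0.0413
```

```bash
python3 t.py
```

```text
t 15.35 yaw 64.26 tau [0.672, -0.174, 0.108] F [-0.6, 2.8, -0.3] pos [489.1, 89.5, 110.8] j7 45.6 e7 -0.014 w 41.3
```

{"api": "carry_out", "payload": {
  "targets": [
    [[0,0,0],[0,2,0]]
  ]
}}

```text
time_s: 15.45
tool_pos: [0.4893, 0.0895, 0.1108]
tool_rot: [-90.0, -0.1, 62.2]
force: [-0.4, 3.0, -0.7]
grip_width: 0.0414
```

```bash
python3 t.py
```

```text
t 15.45 yaw 62.24 tau [0.847, 0.086, 0.02] F [-0.4, 3.0, -0.7] pos [489.3, 89.5, 110.8] j7 43.6 e7 0.327 w 41.4
```

{"api": "carry_out", "payload": {
  "targets": [
    [[0,0,0],[0,1,0]]
  ]
}}

```text
time_s: 15.55
tool_pos: [0.4891, 0.0896, 0.1108]
tool_rot: [-89.9, -0.1, 61.2]
force: [-1.8, 4.9, -0.5]
grip_width: 0.0412
```

```bash
python3 t.py
```

```text
t 15.55 yaw 61.24 tau [1.082, 0.165, -0.123] F [-1.8, 4.9, -0.5] pos [489.1, 89.6, 110.8] j7 42.7 e7 0.112 w 41.2
```

{"api": "carry_out", "payload": {
  "targets": [
    [[0,0,0],[0,1,0]]
  ]
}}

```text
time_s: 15.65
tool_pos: [0.4892, 0.0895, 0.1108]
tool_rot: [-90.0, -0.1, 60.3]
force: [-1.5, 5.2, -0.9]
grip_width: 0.0413
```

```bash
python3 t.py
```

```text
t 15.65 yaw 60.26 tau [1.274, 0.168, -0.039] F [-1.5, 5.2, -0.9] pos [489.2, 89.5, 110.8] j7 41.7 e7 0.22 w 41.3
```

{"api": "carry_out", "payload": {
  "targets": [
    [[0,0,0],[0,1.5,0]]
  ]
}}

```text
time_s: 15.75
tool_pos: [0.4892, 0.0896, 0.1108]
tool_rot: [-90.0, -0.1, 58.8]
force: [-2.0, 6.3, -1.3]
grip_width: 0.0411
```

```bash
python3 t.py
```

```text
t 15.75 yaw 58.76 tau [1.317, 0.161, 0.071] F [-2.0, 6.3, -1.3] pos [489.2, 89.6, 110.8] j7 40.2 e7 0.272 w 41.1
```

{"api": "carry_out", "payload": {
  "targets": [
    [[0,0,0],[0,1.5,0]]
  ]
}}

```text
time_s: 15.85
tool_pos: [0.4892, 0.0896, 0.1107]
tool_rot: [-90.0, -0.1, 57.3]
force: [-1.4, 5.6, -0.9]
grip_width: 0.0412
```

```bash
python3 t.py
```

```text
t 15.85 yaw 57.25 tau [1.271, 0.065, 0.057] F [-1.4, 5.6, -0.9] pos [489.2, 89.6, 110.7] j7 38.7 e7 0.231 w 41.2
```

{"api": "carry_out", "payload": {
  "targets": [
    [[0,0,0],[0,0,0]]
  ]
}}

```text
time_s: 15.95
tool_pos: [0.4892, 0.0896, 0.1107]
tool_rot: [-89.9, -0.1, 57.3]
force: [-0.9, 4.9, -1.2]
grip_width: 0.0409
```

```bash
python3 t.py
```

```text
t 15.95 yaw 57.28 tau [1.19, 0.159, -0.049] F [-0.9, 4.9, -1.2] pos [489.2, 89.6, 110.7] j7 38.8 e7 -0.144 w 40.9
```

{"api": "carry_out", "payload": {
  "targets": [
    [[0,0,0],[0,3,0]]
  ]
}}

```text
time_s: 16.05
tool_pos: [0.4892, 0.0897, 0.1108]
tool_rot: [-89.9, -0.1, 54.3]
force: [-1.4, 5.9, -1.2]
grip_width: 0.0408
```

```bash
python3 t.py
```

```text
t 16.05 yaw 54.26 tau [1.377, 0.043, 0.243] F [-1.4, 5.9, -1.2] pos [489.2, 89.7, 110.8] j7 35.8 e7 0.651 w 40.8
```

{"api": "carry_out", "payload": {
  "targets": [
    [[0,0,0],[0,2,0]]
  ]
}}

```text
time_s: 16.15
tool_pos: [0.4892, 0.0897, 0.1108]
tool_rot: [-90.0, -0.1, 52.2]
force: [-0.6, 6.0, -0.9]
grip_width: 0.0415
```

```bash
python3 t.py
```

```text
t 16.15 yaw 52.25 tau [1.381, -0.004, 0.256] F [-0.6, 6.0, -0.9] pos [489.2, 89.7, 110.8] j7 33.8 e7 0.065 w 41.5
```

{"api": "carry_out", "payload": {
  "targets": [
    [[0,0,0],[0,0,0]],
    [[0,0,0],[0,0,0]],
    [[0,0,0],[0,0,0]],
    [[0,0,0],[0,0,0]],
    [[0,0,0],[0,0,0]],
    [[0,0,0],[0,0,0]],
    [[0,0,0],[0,0,0]],
    [[0,0,0],[0,0,0]]
  ],
  "jaw": 1
}}

```text
time_s: 16.95
tool_pos: [0.4893, 0.0882, 0.1108]
tool_rot: [-90.0, 0.0, 52.3]
force: [-0.4, -0.5, 0.1]
grip_width: 0.0861
```

```bash
python3 t.py
```

```text
t 16.95 yaw 52.27 tau [0.026, -0.132, 0.009] F [-0.4, -0.5, 0.1] pos [489.3, 88.2, 110.8] j7 33.9 e7 0.0 w 86.1
```

{"api": "carry_out", "payload": {
  "targets": [
    [[0,-5,0],[0,0,0]],
    [[0,-10,0],[0,0,0]],
    [[0,-20,0],[0,0,0]],
    [[0,-30,0],[0,0,0]],
    [[0,-35,0],[0,0,0]],
    [[0,-35,0],[0,0,0]],
    [[0,-35,0],[0,0,0]],
    [[-30,0,20],[0,0,0]],
    [[-40,0,25],[0,0,0]],
    [[-40,0,25],[0,0,0]],
    [[-40,0,25],[0,0,0]],
    [[0,0,0],[0,0,0]]
  ]
}}

```text
time_s: 18.15
tool_pos: [0.3828, 0.0505, 0.2859]
tool_rot: [-90.7, 0.4, 52.3]
force: [0.5, 0.8, 0.4]
grip_width: 0.0872
```

```bash
python3 t.py; python3 - <<'E'
from cell import env
from h import *
for c in("side","top"):
    im=env.read_camera(c); cv2.imwrite(f"pics/{c}9.png",im[:,:,::-1])
    for l in("cap","lid","sanitiser","vial_tray","carton_lid"):
        print(c,l,[(round(d["p"],2),np.round(d["xy"],1).tolist(),int(d["mask"].sum())) for d in env.outline_of(c,l)[:2]])
im=cv2.imread("pics/side9.png")
L=[(-.081,-.11,.1),(-.081,.11,.1),(.075,.11,.1),(.075,-.11,.1)]
S=env.get_calibration("side"); l=proj(S,case2w(L,.4912,.0872,-.12088))
a=cv2.resize(im[190:300,270:400],None,fx=5,fy=5,interpolation=2)
for v in l: cv2.circle(a,tuple(int(q) for q in (v-[270,190]+.5)*5),2,(0,0,255),-1)
cv2.imwrite("pics/e.png",a)
E
```

```text
t 18.15 yaw 52.31 tau [0.116, -0.13, 0.006] F [0.5, 0.8, 0.4] pos [382.8, 50.5, 285.9] j7 46.3 e7 -0.202 w 87.2
side cap [(0.63, [333.8, 239.0], 252), (0.45, [329.5, 249.6], 3581)]
side lid [(0.74, [331.1, 248.2], 3727)]
side sanitiser [(0.97, [425.7, 166.4], 429)]
side vial_tray [(0.9, [246.7, 328.5], 1832)]
side carton_lid [(0.75, [284.5, 193.2], 956)]
top cap [(0.52, [275.7, 249.7], 258)]
top lid [(0.75, [279.1, 244.8], 5252), (0.25, [159.9, 241.5], 1914)]
top sanitiser [(0.73, [465.2, 246.1], 657), (0.37, [279.5, 243.3], 5508)]
top vial_tray [(0.72, [160.1, 239.5], 1930)]
top carton_lid [(0.86, [313.5, 137.8], 1727)]
```

View pics/e.png

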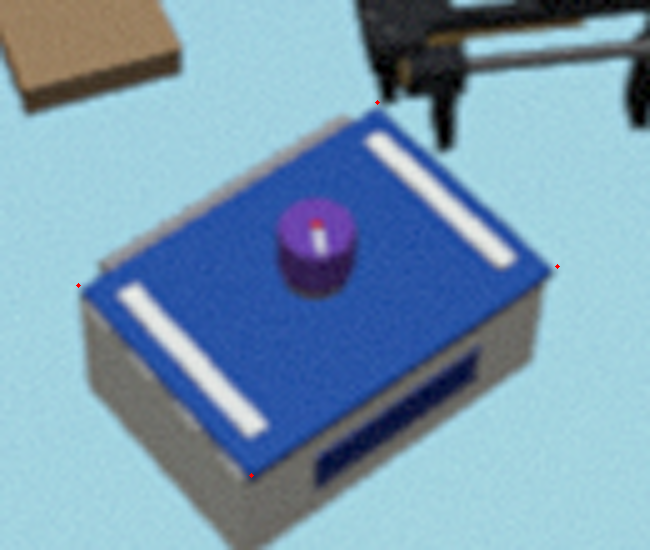

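View pics/top9.png

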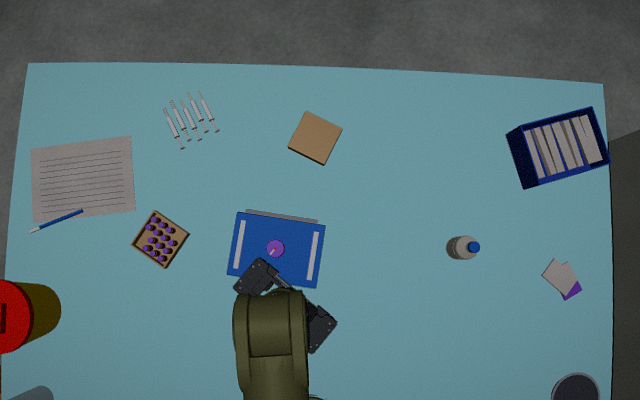

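```bash
python3 -c "
from cell import env
print(env.sign_off())"
```

```text
the job is handed in; nothing more can be done
None
```

The lid is shut, the cap is tight, and by feel its ratchet clicked over once. I handed the job in at about 18 s of the 72 s allowed.

- **Lid:** I pushed it down slowly with closed fingers, at 40 mm/s slowing to 10 mm/s. It touched its stop at about 4.5 N and I lifted off. The last pictures show it still shut, with its corners where a shut lid should be, to within about 1 pixel.
- **Cap:** I gripped it at 35 N and turned it clockwise about 89° in one go. The torque ran at about 0.05 N m, then rose to about 0.4 N m, with one dip to 0.23 N m.
- **Click:** The torque then fell to about zero and stayed there for 5–8°. It had begun to climb again, to about 0.25 N m, when I stopped and let go. The second click would have been roughly 17° further on.
- **After release:** The white mark on the cap turned by about the same angle, so the fingers did not slip. The sanitiser bottle, vial tray and carton lid look unmoved in both views, and the gripper is clear of everything.

**What I could not check:**
- The click is judged from torque alone. The pin's 0.3 mm rise is too small for the cameras.
- Counted from the point where I first saw the torque rise, the click came after 16–22°, not the stated 30°. I turned further until the torque climbed again, which fits one click and no more.
- While the cap was gripped, a sideways load of up to about 6 N built up; it was gone after release.

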